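# Lift the raised silver jug off its stake and hold it level

## Task

The little silver jug is sitting upside down over the steel stake. Take it with a light grip (it is thin sheet and dents easily: no more than about 40 N), lift it off the stake until its rim is well clear, at least 5 cm above the top of the stake, and keep it level and still there for a couple of seconds so I can change the stake underneath. Do not tip the jug or lean on the stake with it, leave the hammer, the steel block and the copper bangle where they are, and finish still holding the jug in the air: do not put it down.

Things in the scene. Friction and masses are not known exactly. Their poses are not given: they have to be found in the camera images.
- jug: Loose thin silver jug, upside down: cylinder 56 mm across, 64 mm high, wall 2.5, bottom (now on top) 4 mm thick, 0.13 to 0.25 kg. Origin: centre of the rim plane (its lowest); z up from rim to bottom; x towards its brass loop handle, which reaches 53 mm from the axis, 9 to 55 mm above the rim. The wall is bare elsewhere: take it from above across its y, at mid-height. A 20 to 30 N grip carries it.
- jug_handle (a point): Middle of the outer bar of the jug's brass handle, 50 mm from the jug's axis in its x direction and 32 mm above the rim plane.
- stake: Fixed: round slice of stump, 148 mm across, 40 mm high, with an upright dark steel stake in its centre; the stake's flat head is 38 mm across, 10 mm thick, its top 125 mm above the table. Origin: centre of the underside. At the start the head is inside the jug and carries its bottom; the jug's rim is 65 mm above the table. Gap between head and jug wall: about 6 mm all round.
- stake_top (a point): Centre of the flat top of the stake's head, 125 mm above the table.
- dapping_block: Loose steel cube of 50 mm with dark round dimples, about 0.95 kg, standing on the table. Leave alone. Origin: centre of its underside.
- hammer: Loose hammer lying on the table, 240 mm long. Leave alone. It lies along its x axis, handle to -x, head to +x.
- bangle: Loose copper ring lying flat on the table, 62 mm outer diameter, 16 mm high. Leave alone. Origin: centre of its underside.
There are look-alikes about, which are no part of the job. There is more than one size of the jug; the job needs the largest.

How it is judged:
By the outcome, as a careful person would: the job done as asked, in the order asked, and still so for the second after the job is handed in, while the arm keeps its last pose, push and grip.
It also fails if it takes over 35 s, if anything falls off the work surface, if the arm or the gripper's body presses on something with over 40 N, if the wrist force passes 120 N, or if a joint passes its speed limit or range.

## Robot

A 6-joint arm with a two-finger parallel gripper is mounted at the origin on the work surface. World frame = base frame: x ahead of the robot, y to its left, z up, the work surface at z = 0. Lengths are in m, angles in rad, forces in N, time in s.
With the tool pointing down it reaches from about 0.35 to 0.775 m from the base axis. Payload 7.3 kg.
Tool frame: the origin (TCP) lies midway between the tips of the shut fingers; the grasp point (between the pads) lies 19 mm behind it; z points along the fingers, y is the line along which they close (so a half turn about z gives the same grasp; the last joint's range is limited). The gripper opens to 92 mm and grips with 3 to 60 N. Pads are 19 mm wide; open, the fingers measure 130 mm over their backs; the gripper's body (75 mm by 190 mm) begins 47 mm behind the grasp point.
Start: joints at [1.071, 0.342, 1.524, -0, 1.275, -0.146], TCP at [0.182, 0.493, 0.199] pointing down, gripper open.
Joint ranges: [-2.53, 2.53], [-0.77, 2.02], [0.04, 2.7], [-1, 4.14], [0.28, 2.66], [-3.11, 3.11]. Speed limits (rad/s): [2.57, 2.57, 3.14, 3.14, 3.14, 3.14].

## Interface

Orientations are given as [roll, pitch, yaw] about the fixed x, y, z axes, in that order (R = Rz(yaw) Ry(pitch) Rx(roll)).
In Python, from cell import robot, read_camera, camera_params, nets gives the robot as it stands. The module is installed in compiled form; this text tells all that it offers.
- The arm moves only by the tool step_arm, never from a script. Its argument "steps" is a list of rows, each an object of numbers: "x", "y", "z": the shift along the tool's x, y, z as a fraction of full scale; "rx", "ry", "rz": the turn, a rotation vector about the tool's x, y, z as a fraction of full scale; "claw": the opening, from -1 (shut) to 1 (fully open). In form: [{"x": .., "y": .., "z": .., "rx": .., "ry": .., "rz": .., "claw": ..}, ...]. A call has 1 to 12 rows; each row is the pose to reach, as a shift and turn from the pose commanded when the call began, along the tool's axes at that moment; what a row does not reach only later rows make up. Full scale, the value 1, is 750 mm for a shift and pi/4 rad for a turn. A row lasts 1/12 s, in which the tool goes at most 41.7 mm and 7.16 degrees, less where a joint would pass 70% of its speed; a pose out of reach is approached as far as the arm can. A call with a number of a shift or a turn outside -1 to 1 is refused whole. A call with a gripper value outside its range is refused whole. The fingers move at their own pace and stop on an object; "squeeze" is the grip in N (left out, the last holds). Time passes only in rows, so rows that repeat a pose let the fingers close. It gives the time, the measured TCP pose, the force, the opening and the grip force at its end, in the units of the state.
- robot.observe(): the state, without advancing time (a new reading comes with each control period).
- read_camera(name): name is "scene" or "top" or "wrist"; returns (picture, depth): 400x640x3 uint8, blue, green, red; 400x640 float32, m along the optical axis (not along the pixel's ray), 0 where there is no reading.
- camera_params(name): a dict with "fx", "fy", "cx", "cy" (pixels), "R" (3x3) and "t" (3): a world point X has camera coordinates R X + t; the wrist camera has in their place "hand_eye" (4x4, takes a point from camera to tool coordinates, whose origin is the TCP and whose axes are the flange's). Camera axes: x right, y down, z forward; pixel columns grow to the right and rows downward; lengths in m; the calibration is good to about 2 mm. A picture is of the moment at which its call begins: read the wrist's pose just before it. camera_params takes no time and is no camera call.
- robot.hand_in(): hands the job in; it is judged then, once.
Trained networks look in the newest picture that a camera, given by its name, has taken for a name from the list of things; names that differ only in an ending like _2 or _b are one class to them, and where a whole thing is asked for, a point or a joint stands for the part that bears it (a point fixed in the world has none). Each returns a list of dicts, best first, with "conf" (0 to 1); they miss things now and then, are a little off and sometimes report something else, mostly with a low value. They report only what shows in the picture. A call takes as long as a camera call. They do not tell look-alikes from the thing itself.
- nets.masks_of(camera, query): "region" (400x640 bool, what is visible of it) and "box" ([left, top, right, bottom] in pixels, round what is visible of it).
- nets.landmark_of(camera, query): "pixel" ([row, column] in pixels: a listed point, or the origin of a listed thing).
The state is a dict: "time": time; "qpos": joint angles; "qvel": joint speeds; "joint_efforts": joint torques, N m; "tool_pos": TCP position; "tool_rot": TCP orientation; "contact_force": force on the tool from outside, world axes, zero at the start; "torque": the same for the moment, N m; "opening": finger opening in m; "grip_force": force on a finger pad.
Only numpy, scipy, OpenCV 4.12 (cv2) and the standard library are available. Lean on these libraries where they do the work, as an engineer would, in place of code of your own. Each camera call takes 0.05 s, during which the arm holds its last target. There are 200 camera calls.

## Working session

There is one attempt and no reset: what is moved stays moved. The work goes in short steps, Python scripts to look and compute and a tool call to move; the robot and the scene stay as the last step left them, time stands still between calls to the robot, and variables do not carry over. Pictures are saved under pics/ and viewed, at most 10 in all, crops included, and the job is handed in when it is done.

Besides the shell and the picture viewer there is one more tool, called in YAML: its name, and indented under it one key for each argument. step_arm: Moves the arm, as the interface text tells. Its arguments: {"type":"object","properties":{"steps":{"type":"array","items":{"type":"object","properties":{"x":{"type":"number","minimum":-1,"maximum":1},"y":{"type":"number","minimum":-1,"maximum":1},"z":{"type":"number","minimum":-1,"maximum":1},"rx":{"type":"number","minimum":-1,"maximum":1},"ry":{"type":"number","minimum":-1,"maximum":1},"rz":{"type":"number","minimum":-1,"maximum":1},"claw":{"type":"number"}}}},"squeeze":{"type":"number"}},"required":["steps"]}

```bash
mkdir -p pics; cat > h.py <<'E'
import numpy as np, cv2
from cell import robot, read_camera, camera_params, nets
def cloud(name, d):
    p=camera_params(name); v,u=np.indices(d.shape)
    c=np.stack([(u-p["cx"])*d/p["fx"],(v-p["cy"])*d/p["fy"],d],-1)
    W=(c-np.array(p["t"]))@np.array(p["R"])
    W[d<=0]=np.nan
    return W
E
python3 - <<'E'
from h import *
s=robot.observe(); print(s["time"],s["tool_pos"],s["tool_rot"],s["opening"])
for n in ("scene","top"):
    im,d=read_camera(n); cv2.imwrite(f"pics/{n}0.png",im); W=cloud(n,d); np.savez(f"{n}0.npz",im=im,W=W)
    for q in ("jug","stake"):
        for m in nets.masks_of(n,q):
            P=W[m["region"]]; P=P[~np.isnan(P[:,0])]
            print(n,q,round(m["conf"],2),np.round(m["box"]),np.round(np.median(P,0),3),np.round(np.percentile(P,[2,98],axis=0),3).tolist())
    for q in ("jug_handle","jug"):
        for l in nets.landmark_of(n,q):
            r,c=np.round(l["pixel"]).astype(int); print(n,q,round(l["conf"],2),r,c,np.round(W[r,c],3))
E
```

```text
0.0 [0.18166089 0.49208096 0.19795237] [-3.14007618e+00 -2.10375735e-04  2.78777438e+00] 0.0916850005886982
scene jug 0.91 [204. 249. 226. 276.] [ 0.701 -0.215  0.039] [[0.676, -0.237, 0.002], [0.711, -0.19, 0.046]]
scene jug 0.66 [224. 165. 245. 204.] [ 0.545 -0.219  0.117] [[0.503, -0.249, 0.068], [0.562, -0.192, 0.13]]
scene jug 0.55 [278. 155. 301. 183.] [ 0.37  -0.148  0.031] [[0.341, -0.17, -0.0], [0.378, -0.12, 0.046]]
scene jug 0.43 [435. 220. 461. 257.] [0.543 0.233 0.048] [[0.501, 0.208, 0.005], [0.551, 0.258, 0.053]]
scene stake 0.78 [208. 185. 272. 241.] [ 0.557 -0.21   0.04 ] [[0.471, -0.291, 0.001], [0.598, -0.156, 0.046]]
scene jug_handle 0.95 272 226 [ 0.704 -0.188  0.025]
scene jug_handle 0.79 168 303 [ 0.349 -0.118  0.024]
scene jug_handle 0.64 196 247 [ 0.53 -0.2   0.07]
scene jug 0.92 274 216 [ 0.707 -0.209  0.016]
scene jug 0.67 195 241 [ 0.546 -0.206  0.086]
scene jug 0.62 176 289 [ 0.377 -0.147  0.015]
top jug 0.97 [359. 297. 387. 321.] [ 0.357 -0.149  0.044] [[0.339, -0.17, 0.0], [0.375, -0.123, 0.047]]
top jug 0.96 [403. 203. 445. 238.] [ 0.523 -0.219  0.129] [[0.497, -0.253, 0.073], [0.556, -0.195, 0.132]]
top jug 0.6 [392. 134. 422. 162.] [ 0.687 -0.217  0.044] [[0.67, -0.24, 0.001], [0.708, -0.193, 0.047]]
top stake 0.77 [376. 189. 452. 261.] [ 0.512 -0.207  0.041] [[0.458, -0.292, 0.023], [0.588, -0.158, 0.044]]
top jug_handle 0.8 318 358 [ 0.335 -0.12   0.001]
top jug_handle 0.75 206 404 [ 0.556 -0.195  0.087]
top jug_handle 0.35 254 298 [0.462 0.004 0.001]
top jug 0.92 227 416 [ 0.514 -0.205  0.128]
top jug 0.91 306 372 [ 0.365 -0.141  0.046]
top jug 0.86 150 406 [ 0.674 -0.211  0.047]
```

View pics/scene0.png

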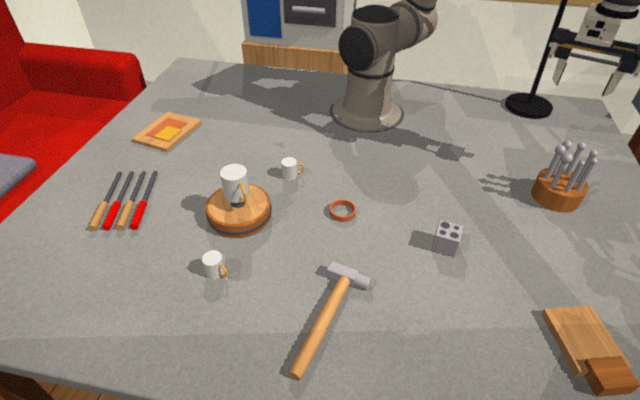

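View pics/top0.png

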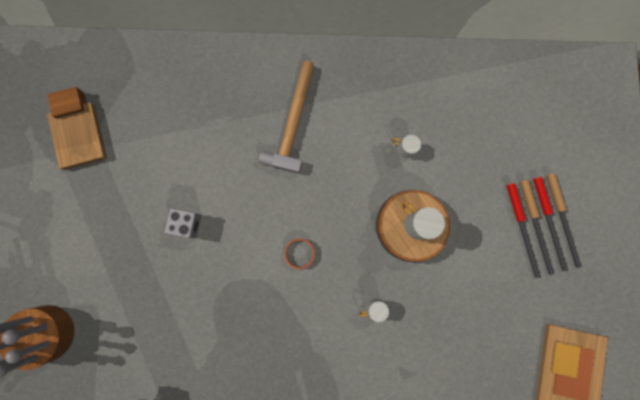

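Three jugs are visible in the top view: (429,223) on the stake, top at z≈0.129, and two smaller ones on the table at (411,144) and (378,312), tops at z≈0.046. The one on the stake fits, both by position and by being larger. Next I measure its disc and handle, and confirm it in a crop.

```bash
python3 - <<'E'
from h import *
from scipy.spatial.transform import Rotation as Ro
z=np.load("top0.npz"); im,W=z["im"],z["W"]
near=np.hypot(W[...,0]-.525,W[...,1]+.22)<.09
m=near&(W[...,2]>.12)
P=W[m]; c,r=cv2.minEnclosingCircle(P[:,:2].astype(np.float32)); print("disc",m.sum(),c,r,"mean",P.mean(0))
# equal area diameter
p=camera_params("top"); dz=np.median(((P@np.array(p["R"]).T)+np.array(p["t"]))[:,2]); print("eq dia",2*np.sqrt(m.sum()/np.pi)*dz/p["fx"])
hsv=cv2.cvtColor(im,cv2.COLOR_BGR2HSV)
h=near&(W[...,2]>.06)&(W[...,2]<.122); H=W[h]; print("handle pts",len(H)); print(np.round(H,3)[:40].tolist())
# small jugs for size comparison
for x,y in((.357,-.149),(.687,-.217)):
    q=(np.hypot(W[...,0]-x,W[...,1]-y)<.05)&(W[...,2]>.04); print("small",q.sum(),W[q].mean(0))
S=np.load("scene0.npz"); W2=S["W"]; n2=(np.hypot(W2[...,0]-.525,W2[...,1]+.22)<.09)
q=n2&(W2[...,2]>.123); print("scene disc",q.sum(),W2[q].mean(0),W2[q].min(0),W2[q].max(0))
# stump centre
st=near&(abs(W[...,2]-.04)<.006); c2,r2=cv2.minEnclosingCircle(W[st][:,:2].astype(np.float32)); print("stump",c2,r2)
for n,l in(("scene",nets.landmark_of("scene","jug_handle")),("top",nets.landmark_of("top","jug_handle"))):
    p=camera_params(n);R=np.array(p["R"]);t=np.array(p["t"])
    for k in l:
        a,b=k["pixel"]; ray=R.T@np.array([(b-p["cx"])/p["fx"],(a-p["cy"])/p["fy"],1]); o=-R.T@t; print(n,k["conf"],k["pixel"],o+ray*(.097-o[2])/ray[2])
a=cv2.resize(im[185:265,370:470],(500,400),interpolation=cv2.INTER_CUBIC); b=cv2.resize(S["im"][155:235,200:260],(300,400),interpolation=cv2.INTER_CUBIC)
cv2.imwrite("pics/crop.png",np.hstack([a,b]))
s=robot.observe(); print(s["time"],Ro.from_euler("xyz",s["tool_rot"]).as_matrix().round(3),s["qpos"])
E
```

```text
disc 825 (0.5288301706314087, -0.22084364295005798) 0.036197200417518616 mean [ 0.5229104  -0.22590437  0.12938662]
eq dia 0.056981712196496705
handle pts 315
[[0.561, -0.191, 0.101], [0.561, -0.191, 0.108], [0.56, -0.193, 0.109], [0.56, -0.194, 0.112], [0.561, -0.196, 0.109], [0.56, -0.19, 0.098], [0.559, -0.19, 0.105], [0.559, -0.191, 0.108], [0.558, -0.192, 0.112], [0.558, -0.194, 0.112], [0.558, -0.194, 0.116], [0.558, -0.196, 0.119], [0.559, -0.19, 0.09], [0.558, -0.19, 0.097], [0.557, -0.19, 0.103], [0.557, -0.191, 0.109], [0.557, -0.192, 0.11], [0.556, -0.193, 0.115], [0.556, -0.195, 0.115], [0.556, -0.195, 0.119], [0.555, -0.196, 0.122], [0.555, -0.198, 0.122], [0.557, -0.191, 0.087], [0.557, -0.191, 0.094], [0.556, -0.192, 0.096], [0.556, -0.194, 0.097], [0.555, -0.194, 0.112], [0.554, -0.194, 0.118], [0.554, -0.195, 0.119], [0.554, -0.197, 0.121], [0.554, -0.201, 0.118], [0.555, -0.193, 0.088], [0.556, -0.195, 0.087], [0.556, -0.197, 0.084], [0.552, -0.196, 0.118], [0.552, -0.197, 0.12], [0.552, -0.198, 0.121], [0.552, -0.2, 0.12], [0.552, -0.202, 0.121], [0.554, -0.194, 0.081]]
small 329 [ 0.35645947 -0.15361798  0.04483671]
small 279 [ 0.68840575 -0.2217633   0.04478029]
scene disc 392 [ 0.52836574 -0.22490959  0.12841718] [ 0.49469034 -0.25330756  0.12322026] [ 0.55467162 -0.19842099  0.13133206]
stump (0.5241385698318481, -0.22793057560920715) 0.07209362089633942
scene 0.95 [272.1, 226.1] [ 0.75555232 -0.15770739  0.097     ]
scene 0.79 [168.2, 302.8] [ 0.44176452 -0.09499189  0.097     ]
scene 0.64 [196.5, 247.2] [ 0.5595715  -0.18602663  0.097     ]
top 0.8 [318.2, 357.8] [ 0.35167961 -0.10656893  0.097     ]
top 0.75 [206.0, 403.9] [ 0.55445871 -0.19187026  0.097     ]
top 0.35 [253.5, 297.6] [0.4644475  0.00303776 0.097     ]
0.6 [[-0.938  0.346  0.   ]
 [ 0.346  0.938  0.   ]
 [-0.     0.    -1.   ]] [ 1.07100581e+00  3.41962915e-01  1.52411630e+00  1.09978910e-05
  1.27538747e+00 -1.45990578e-01]
```

View pics/crop.png

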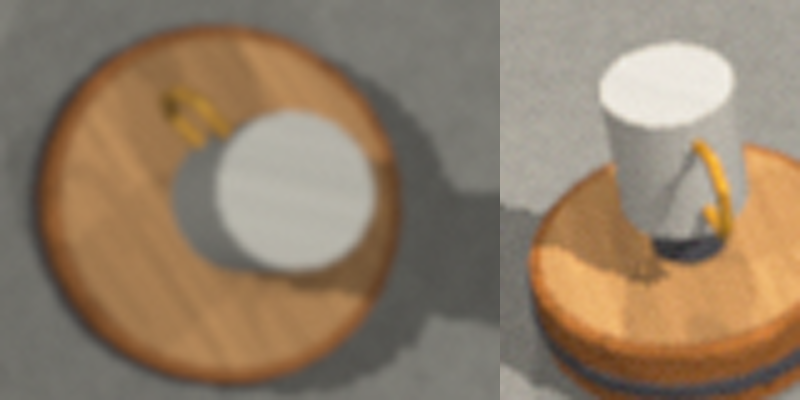

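The crop confirms it: the large jug is on the stake (scene 234,180, handle at 246,197), axis ≈(0.524,-0.226), handle direction ≈48°. I move over there high up while turning the tool.

step_arm:
  steps:
    - {"z": -0.05,"claw": 1}
    - {"x": -0.28,"y": -0.18,"z": -0.07,"rz": 0.5,"claw": 1}
    - {"x": -0.55,"y": -0.35,"z": -0.07,"rz": 1,"claw": 1}
    - {"x": -0.55,"y": -0.35,"z": -0.07,"rz": 1,"claw": 1}
    - {"x": -0.55,"y": -0.35,"z": -0.07,"rz": 1,"claw": 1}
    - {"x": -0.55,"y": -0.35,"z": -0.07,"rz": 1,"claw": 1}
    - {"x": -0.55,"y": -0.35,"z": -0.07,"rz": 1,"claw": 1}
    - {"x": -0.55,"y": -0.35,"z": -0.07,"rz": 1,"claw": 1}
    - {"x": -0.55,"y": -0.35,"z": -0.07,"rz": 1,"claw": 1}
    - {"x": -0.55,"y": -0.35,"z": -0.07,"rz": 1,"claw": 1}
    - {"x": -0.55,"y": -0.35,"z": -0.07,"rz": 1,"claw": 1}
    - {"x": -0.55,"y": -0.35,"z": -0.07,"rz": 1,"claw": 1}
  squeeze: 25

```text
$.steps[0]: bad value
```

step_arm:
  steps:
    - {"x": 0,"y": 0,"z": -0.05,"rx": 0,"ry": 0,"rz": 0,"claw": 1}
    - {"x": -0.28,"y": -0.18,"z": -0.07,"rx": 0,"ry": 0,"rz": 0.5,"claw": 1}
    - {"x": -0.55,"y": -0.35,"z": -0.07,"rx": 0,"ry": 0,"rz": 1,"claw": 1}
    - {"x": -0.55,"y": -0.35,"z": -0.07,"rx": 0,"ry": 0,"rz": 1,"claw": 1}
    - {"x": -0.55,"y": -0.35,"z": -0.07,"rx": 0,"ry": 0,"rz": 1,"claw": 1}
    - {"x": -0.55,"y": -0.35,"z": -0.07,"rx": 0,"ry": 0,"rz": 1,"claw": 1}
    - {"x": -0.55,"y": -0.35,"z": -0.07,"rx": 0,"ry": 0,"rz": 1,"claw": 1}
    - {"x": -0.55,"y": -0.35,"z": -0.07,"rx": 0,"ry": 0,"rz": 1,"claw": 1}
    - {"x": -0.55,"y": -0.35,"z": -0.07,"rx": 0,"ry": 0,"rz": 1,"claw": 1}
    - {"x": -0.55,"y": -0.35,"z": -0.07,"rx": 0,"ry": 0,"rz": 1,"claw": 1}
    - {"x": -0.55,"y": -0.35,"z": -0.07,"rx": 0,"ry": 0,"rz": 1,"claw": 1}
    - {"x": -0.55,"y": -0.35,"z": -0.07,"rx": 0,"ry": 0,"rz": 1,"claw": 1}
  squeeze: 25

```text
time: 1.6
tool_pos: [0.4601, 0.126, 0.2506]
tool_rot: [3.141, 0.0, 2.002]
contact_force: [1.0, 0.5, -1.0]
opening: 0.0914
grip_force: 0.0
```

step_arm:
  steps:
    - {"x": -0.25,"y": -0.06,"z": 0,"rx": 0,"ry": 0,"rz": 0.5,"claw": 1}
    - {"x": -0.45,"y": -0.12,"z": 0,"rx": 0,"ry": 0,"rz": 1,"claw": 1}
    - {"x": -0.45,"y": -0.12,"z": 0,"rx": 0,"ry": 0,"rz": 1,"claw": 1}
    - {"x": -0.45,"y": -0.12,"z": 0,"rx": 0,"ry": 0,"rz": 1,"claw": 1}
    - {"x": -0.45,"y": -0.12,"z": 0,"rx": 0,"ry": 0,"rz": 1,"claw": 1}
    - {"x": -0.45,"y": -0.12,"z": 0,"rx": 0,"ry": 0,"rz": 1,"claw": 1}
    - {"x": -0.45,"y": -0.12,"z": 0,"rx": 0,"ry": 0,"rz": 1,"claw": 1}
    - {"x": -0.45,"y": -0.12,"z": 0,"rx": 0,"ry": 0,"rz": 1,"claw": 1}
    - {"x": -0.45,"y": -0.12,"z": 0,"rx": 0,"ry": 0,"rz": 1,"claw": 1}
    - {"x": -0.45,"y": -0.12,"z": 0,"rx": 0,"ry": 0,"rz": 1,"claw": 1}

```text
time: 2.43
tool_pos: [0.5186, -0.22, 0.2494]
tool_rot: [-3.141, 0.001, 1.213]
contact_force: [-0.1, 0.0, -0.4]
opening: 0.0919
grip_force: 0.0
```

step_arm:
  steps:
    - {"x": 0,"y": 0,"z": 0,"rx": 0,"ry": 0,"rz": 0.49,"claw": 1}
    - {"x": 0,"y": 0,"z": 0,"rx": 0,"ry": 0,"rz": 0.49,"claw": 1}
    - {"x": 0,"y": 0,"z": 0,"rx": 0,"ry": 0,"rz": 0.49,"claw": 1}
    - {"x": 0,"y": 0,"z": 0,"rx": 0,"ry": 0,"rz": 0.49,"claw": 1}
    - {"x": 0,"y": 0,"z": 0,"rx": 0,"ry": 0,"rz": 0.49,"claw": 1}
    - {"x": 0,"y": 0,"z": 0,"rx": 0,"ry": 0,"rz": 0.49,"claw": 1}

```text
time: 2.93
tool_pos: [0.5187, -0.2154, 0.2504]
tool_rot: [-3.141, -0.0, 0.837]
contact_force: [-0.0, -0.5, -0.5]
opening: 0.0918
grip_force: 0.0
```

```bash
cat > w.py <<'E'
from h import *
import sys
from scipy.spatial.transform import Rotation as Ro
def look(tag,ztop):
    s=robot.observe(); im,d=read_camera("wrist"); p=camera_params("wrist"); E=np.array(p["hand_eye"])
    v,u=np.indices(d.shape); c=np.stack([(u-p["cx"])*d/p["fx"],(v-p["cy"])*d/p["fy"],d],-1)
    T=c@E[:3,:3].T+E[:3,3]; M=Ro.from_euler("xyz",s["tool_rot"]).as_matrix()
    W=T@M.T+s["tool_pos"]; W[d<=0]=np.nan; cv2.imwrite(f"pics/{tag}.png",im)
    print(s["time"],np.round(s["tool_pos"],4),np.round(s["tool_rot"],4),np.round(s["qpos"],2),s["opening"])
    return s,im,W,T,M
E
python3 - <<'E'
from w import *
s,im,W,T,M=look("wrist1",.12)
hsv=cv2.cvtColor(im,cv2.COLOR_BGR2HSV)
near=np.hypot(W[...,0]-.524,W[...,1]+.226)<.07
m=near&(W[...,2]>.12)&(W[...,2]<.14)&(hsv[...,1]<60)
c,r=cv2.minEnclosingCircle(W[m][:,:2].astype(np.float32)); print("disc",m.sum(),c,r,W[m].mean(0),W[m].min(0),W[m].max(0))
h=near&(W[...,2]>.07)&(W[...,2]<.124)&(hsv[...,1]>100); H=W[h]
if h.sum(): 
    print("handle",h.sum(),H.mean(0),np.degrees(np.arctan2(H[:,1].mean()-c[1],H[:,0].mean()-c[0])),np.hypot(H[:,0]-c[0],H[:,1]-c[1]).max())
print("M",M.round(3))
E
```

```text
2.9333 [ 0.5187 -0.2154  0.2504] [-3.1415e+00 -3.0000e-04  8.3660e-01] [-0.53  0.38  1.33  0.    1.44  0.2 ] 0.09183891673719045
disc 1830 (0.52411288022995, -0.22941648960113525) 0.027860913425683975 [ 0.5248124  -0.22846245  0.1295151 ] [ 0.49665826 -0.25677219  0.12055238] [ 0.55165214 -0.20184565  0.13234861]
handle 140 [ 0.5532222  -0.20092902  0.11096558] 44.381416072177515 0.05263631079363021
M [[ 0.67   0.742  0.   ]
 [ 0.742 -0.67   0.   ]
 [ 0.    -0.    -1.   ]]
```

View pics/wrist1.png

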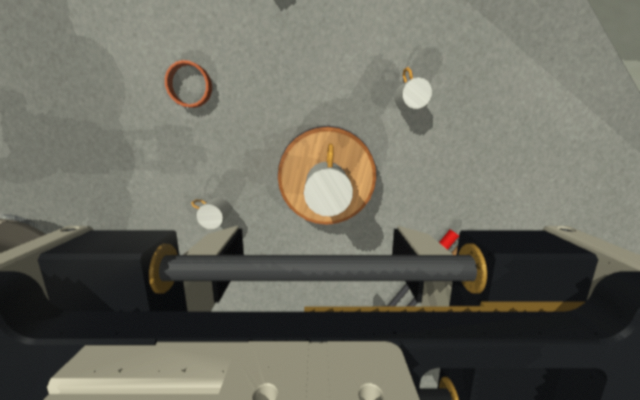

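Wrist view: the jug disc at (329,191) has radius 27.9 mm, matching the 56 mm jug, and the handle at (331,155) points along tool x. I centre and descend partway.

step_arm:
  steps:
    - {"x": -0.0075,"y": 0.017,"z": 0.03,"rx": 0,"ry": 0,"rz": 0,"claw": 1}
    - {"x": -0.0075,"y": 0.017,"z": 0.06,"rx": 0,"ry": 0,"rz": 0,"claw": 1}
    - {"x": -0.0075,"y": 0.017,"z": 0.09,"rx": 0,"ry": 0,"rz": 0,"claw": 1}
    - {"x": -0.0075,"y": 0.017,"z": 0.11,"rx": 0,"ry": 0,"rz": 0,"claw": 1}
    - {"x": -0.0075,"y": 0.017,"z": 0.11,"rx": 0,"ry": 0,"rz": 0,"claw": 1}
    - {"x": -0.0075,"y": 0.017,"z": 0.11,"rx": 0,"ry": 0,"rz": 0,"claw": 1}
    - {"x": -0.0075,"y": 0.017,"z": 0.11,"rx": 0,"ry": 0,"rz": 0,"claw": 1}

```text
time: 3.57
tool_pos: [0.5249, -0.2293, 0.169]
tool_rot: [3.14, -0.001, 0.833]
contact_force: [0.5, 0.9, 0.6]
opening: 0.0918
grip_force: 0.0
```

```bash
python3 - <<'E'
from w import *
s,im,W,T,M=look("wrist2",.12)
hsv=cv2.cvtColor(im,cv2.COLOR_BGR2HSV)
near=np.hypot(W[...,0]-.524,W[...,1]+.226)<.06
m=near&(W[...,2]>.12)&(W[...,2]<.14)&(hsv[...,1]<60)
c,r=cv2.minEnclosingCircle(W[m][:,:2].astype(np.float32)); print("disc",m.sum(),c,r,W[m].mean(0)); print("tool y range",T[m][:,1].min(),T[m][:,1].max(),"x",T[m][:,0].min(),T[m][:,0].max())
E
```

```text
3.5667 [ 0.5249 -0.2293  0.169 ] [ 3.1397e+00 -5.0000e-04  8.3320e-01] [-0.55  0.45  1.44  0.    1.25  0.19] 0.09180264626874915
disc 3235 (0.5244109630584717, -0.22942669689655304) 0.028030429035425186 [ 0.52513564 -0.22827117  0.12948494]
tool y range -0.02784755332904741 0.02674006283001369 x -0.027485001920139224 0.027149049813496987
```

View pics/wrist2.png

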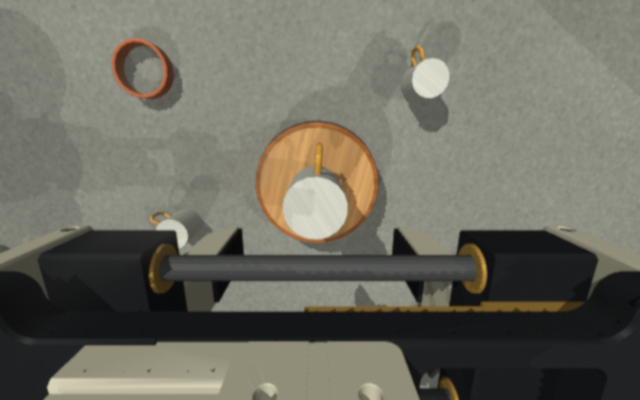

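The jug disc at (315,208) is centred between the fingers to within 1 mm. Now down to mid-height, then close lightly.

step_arm:
  steps:
    - {"x": 0,"y": 0,"z": 0.03,"rx": 0,"ry": 0,"rz": 0,"claw": 1}
    - {"x": 0,"y": 0,"z": 0.06,"rx": 0,"ry": 0,"rz": 0,"claw": 1}
    - {"x": 0,"y": 0,"z": 0.085,"rx": 0,"ry": 0,"rz": 0,"claw": 1}
    - {"x": 0,"y": 0,"z": 0.105,"rx": 0,"ry": 0,"rz": 0,"claw": 1}
    - {"x": 0,"y": 0,"z": 0.118,"rx": 0,"ry": 0,"rz": 0,"claw": 1}
    - {"x": 0,"y": 0,"z": 0.118,"rx": 0,"ry": 0,"rz": 0,"claw": 1}
    - {"x": 0,"y": 0,"z": 0.118,"rx": 0,"ry": 0,"rz": 0,"claw": 1}
    - {"x": 0,"y": 0,"z": 0.118,"rx": 0,"ry": 0,"rz": 0,"claw": 1}

```text
time: 4.28
tool_pos: [0.5252, -0.2295, 0.0807]
tool_rot: [3.139, -0.001, 0.832]
contact_force: [0.3, 0.2, -0.1]
opening: 0.0919
grip_force: 0.0
```

step_arm:
  steps:
    - {"x": 0,"y": 0,"z": 0,"rx": 0,"ry": 0,"rz": 0,"claw": 0.6}
    - {"x": 0,"y": 0,"z": 0,"rx": 0,"ry": 0,"rz": 0,"claw": 0.4}
    - {"x": 0,"y": 0,"z": 0,"rx": 0,"ry": 0,"rz": 0,"claw": 0.3}
    - {"x": 0,"y": 0,"z": 0,"rx": 0,"ry": 0,"rz": 0,"claw": 0.2}
    - {"x": 0,"y": 0,"z": 0,"rx": 0,"ry": 0,"rz": 0,"claw": -1}
    - {"x": 0,"y": 0,"z": 0,"rx": 0,"ry": 0,"rz": 0,"claw": -1}
    - {"x": 0,"y": 0,"z": 0,"rx": 0,"ry": 0,"rz": 0,"claw": -1}
    - {"x": 0,"y": 0,"z": 0,"rx": 0,"ry": 0,"rz": 0,"claw": -1}
    - {"x": 0,"y": 0,"z": 0,"rx": 0,"ry": 0,"rz": 0,"claw": -1}
    - {"x": 0,"y": 0,"z": 0,"rx": 0,"ry": 0,"rz": 0,"claw": -1}
  squeeze: 25

```text
time: 5.12
tool_pos: [0.5242, -0.229, 0.0793]
tool_rot: [-3.141, -0.0, 0.832]
contact_force: [-1.3, 1.0, 1.6]
opening: 0.0564
grip_force: 25.0
```

step_arm:
  steps:
    - {"x": 0,"y": 0,"z": -0.005,"rx": 0,"ry": 0,"rz": 0,"claw": -1}
    - {"x": 0,"y": 0,"z": -0.015,"rx": 0,"ry": 0,"rz": 0,"claw": -1}
    - {"x": 0,"y": 0,"z": -0.03,"rx": 0,"ry": 0,"rz": 0,"claw": -1}
    - {"x": 0,"y": 0,"z": -0.05,"rx": 0,"ry": 0,"rz": 0,"claw": -1}
    - {"x": 0,"y": 0,"z": -0.07,"rx": 0,"ry": 0,"rz": 0,"claw": -1}
    - {"x": 0,"y": 0,"z": -0.09,"rx": 0,"ry": 0,"rz": 0,"claw": -1}
    - {"x": 0,"y": 0,"z": -0.11,"rx": 0,"ry": 0,"rz": 0,"claw": -1}
    - {"x": 0,"y": 0,"z": -0.13,"rx": 0,"ry": 0,"rz": 0,"claw": -1}
    - {"x": 0,"y": 0,"z": -0.15,"rx": 0,"ry": 0,"rz": 0,"claw": -1}
    - {"x": 0,"y": 0,"z": -0.165,"rx": 0,"ry": 0,"rz": 0,"claw": -1}
    - {"x": 0,"y": 0,"z": -0.175,"rx": 0,"ry": 0,"rz": 0,"claw": -1}
    - {"x": 0,"y": 0,"z": -0.18,"rx": 0,"ry": 0,"rz": 0,"claw": -1}

```text
time: 6.12
tool_pos: [0.5247, -0.2293, 0.2157]
tool_rot: [3.14, -0.0, 0.832]
contact_force: [-0.4, 0.0, -0.4]
opening: 0.0559
grip_force: 25.0
```

step_arm:
  steps:
    - {"x": 0,"y": 0,"z": 0,"rx": 0,"ry": 0,"rz": 0,"claw": -1}
    - {"x": 0,"y": 0,"z": 0,"rx": 0,"ry": 0,"rz": 0,"claw": -1}
    - {"x": 0,"y": 0,"z": 0,"rx": 0,"ry": 0,"rz": 0,"claw": -1}
    - {"x": 0,"y": 0,"z": 0,"rx": 0,"ry": 0,"rz": 0,"claw": -1}
    - {"x": 0,"y": 0,"z": 0,"rx": 0,"ry": 0,"rz": 0,"claw": -1}
    - {"x": 0,"y": 0,"z": 0,"rx": 0,"ry": 0,"rz": 0,"claw": -1}

```text
time: 6.62
tool_pos: [0.5242, -0.229, 0.2138]
tool_rot: [-3.141, 0.0, 0.832]
contact_force: [0.5, 0.6, -1.6]
opening: 0.0561
grip_force: 25.0
```

```bash
python3 - <<'E'
from h import *
im,d=read_camera("scene"); cv2.imwrite("pics/sc2.png",cv2.resize(im[80:270,140:380],(720,570),interpolation=cv2.INTER_CUBIC))
W=cloud("scene",d)
for m in nets.masks_of("scene","jug"):
    P=W[m["region"]]; P=P[~np.isnan(P[:,0])]; print(round(m["conf"],2),np.round(m["box"]),np.round(np.percentile(P,[2,98],axis=0),3).tolist())
s=robot.observe(); print(s["time"],s["tool_pos"],s["tool_rot"],s["contact_force"],s["torque"],s["opening"],s["grip_force"])
E
```

```text
0.74 [283. 157. 295. 181.] [[0.341, -0.17, 0.001], [0.379, -0.134, 0.046]]
0.69 [202. 253. 226. 279.] [[0.675, -0.238, 0.0], [0.711, -0.19, 0.046]]
0.62 [211. 109. 242. 152.] [[0.503, -0.249, 0.202], [0.564, -0.192, 0.265]]
0.17 [432. 220. 465. 258.] [[0.489, 0.208, 0.0], [0.551, 0.26, 0.052]]
6.7167 [ 0.52421345 -0.2290041   0.2140032 ] [-3.14113887e+00  1.35438405e-05  8.32180077e-01] [-0.44474785  0.11846172 -1.59881283] [-0.120472    0.10999501  0.05889965] 0.05582654378815157 24.99897502362728
```

View pics/sc2.png

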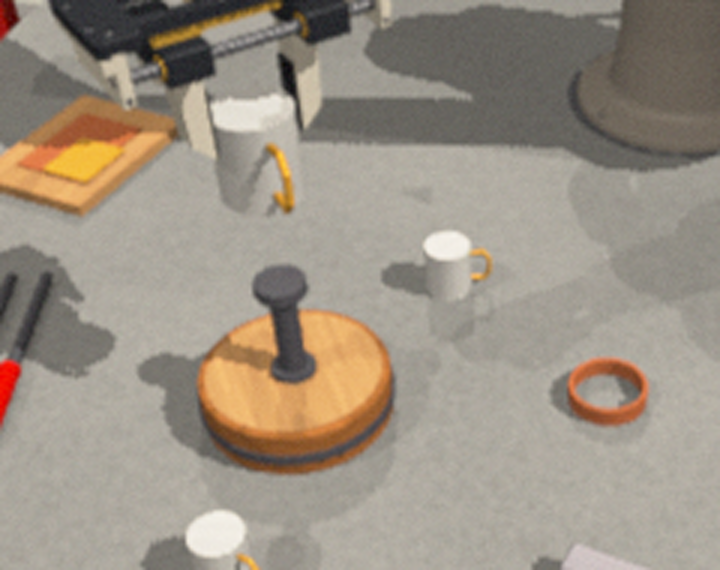

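The jug (crop 255,155) hangs level, rim at ≈0.20 m, ~7.5 cm above the bare stake head (280,285). I hold it still for over 2 s.

step_arm:
  steps:
    - {"x": 0,"y": 0,"z": 0,"rx": 0,"ry": 0,"rz": 0,"claw": -1}
    - {"x": 0,"y": 0,"z": 0,"rx": 0,"ry": 0,"rz": 0,"claw": -1}
    - {"x": 0,"y": 0,"z": 0,"rx": 0,"ry": 0,"rz": 0,"claw": -1}
    - {"x": 0,"y": 0,"z": 0,"rx": 0,"ry": 0,"rz": 0,"claw": -1}
    - {"x": 0,"y": 0,"z": 0,"rx": 0,"ry": 0,"rz": 0,"claw": -1}
    - {"x": 0,"y": 0,"z": 0,"rx": 0,"ry": 0,"rz": 0,"claw": -1}
    - {"x": 0,"y": 0,"z": 0,"rx": 0,"ry": 0,"rz": 0,"claw": -1}
    - {"x": 0,"y": 0,"z": 0,"rx": 0,"ry": 0,"rz": 0,"claw": -1}
    - {"x": 0,"y": 0,"z": 0,"rx": 0,"ry": 0,"rz": 0,"claw": -1}
    - {"x": 0,"y": 0,"z": 0,"rx": 0,"ry": 0,"rz": 0,"claw": -1}
    - {"x": 0,"y": 0,"z": 0,"rx": 0,"ry": 0,"rz": 0,"claw": -1}
    - {"x": 0,"y": 0,"z": 0,"rx": 0,"ry": 0,"rz": 0,"claw": -1}

```text
time: 7.72
tool_pos: [0.5243, -0.229, 0.2142]
tool_rot: [-3.141, -0.0, 0.832]
contact_force: [-0.0, -0.3, -0.5]
opening: 0.0559
grip_force: 25.0
```

step_arm:
  steps:
    - {"x": 0,"y": 0,"z": 0,"rx": 0,"ry": 0,"rz": 0,"claw": -1}
    - {"x": 0,"y": 0,"z": 0,"rx": 0,"ry": 0,"rz": 0,"claw": -1}
    - {"x": 0,"y": 0,"z": 0,"rx": 0,"ry": 0,"rz": 0,"claw": -1}
    - {"x": 0,"y": 0,"z": 0,"rx": 0,"ry": 0,"rz": 0,"claw": -1}
    - {"x": 0,"y": 0,"z": 0,"rx": 0,"ry": 0,"rz": 0,"claw": -1}
    - {"x": 0,"y": 0,"z": 0,"rx": 0,"ry": 0,"rz": 0,"claw": -1}
    - {"x": 0,"y": 0,"z": 0,"rx": 0,"ry": 0,"rz": 0,"claw": -1}
    - {"x": 0,"y": 0,"z": 0,"rx": 0,"ry": 0,"rz": 0,"claw": -1}
    - {"x": 0,"y": 0,"z": 0,"rx": 0,"ry": 0,"rz": 0,"claw": -1}
    - {"x": 0,"y": 0,"z": 0,"rx": 0,"ry": 0,"rz": 0,"claw": -1}
    - {"x": 0,"y": 0,"z": 0,"rx": 0,"ry": 0,"rz": 0,"claw": -1}
    - {"x": 0,"y": 0,"z": 0,"rx": 0,"ry": 0,"rz": 0,"claw": -1}

```text
time: 8.72
tool_pos: [0.5243, -0.229, 0.2142]
tool_rot: [-3.142, -0.0, 0.832]
contact_force: [0.6, -0.2, -2.0]
opening: 0.056
grip_force: 25.0
```

step_arm:
  steps:
    - {"x": 0,"y": 0,"z": 0,"rx": 0,"ry": 0,"rz": 0,"claw": -1}
    - {"x": 0,"y": 0,"z": 0,"rx": 0,"ry": 0,"rz": 0,"claw": -1}
    - {"x": 0,"y": 0,"z": 0,"rx": 0,"ry": 0,"rz": 0,"claw": -1}
    - {"x": 0,"y": 0,"z": 0,"rx": 0,"ry": 0,"rz": 0,"claw": -1}
    - {"x": 0,"y": 0,"z": 0,"rx": 0,"ry": 0,"rz": 0,"claw": -1}
    - {"x": 0,"y": 0,"z": 0,"rx": 0,"ry": 0,"rz": 0,"claw": -1}

```text
time: 9.22
tool_pos: [0.5243, -0.229, 0.2142]
tool_rot: [-3.142, -0.0, 0.832]
contact_force: [-0.3, -0.0, -1.8]
opening: 0.0558
grip_force: 25.0
```

```bash
python3 - <<'E'
from h import *
im,d=read_camera("scene"); W=cloud("scene",d)
for m in nets.masks_of("scene","jug"):
    P=W[m["region"]]; P=P[~np.isnan(P[:,0])]; print(np.round(m["box"]),np.round(np.percentile(P,[2,98],axis=0),3).tolist())
s=robot.observe(); print(s["time"],s["tool_pos"],s["opening"],s["grip_force"])
print(robot.hand_in())
E
```

```text
[202. 254. 225. 279.] [[0.676, -0.237, 0.0], [0.711, -0.19, 0.046]]
[211. 113. 239. 154.] [[0.507, -0.248, 0.203], [0.564, -0.193, 0.265]]
[280. 159. 296. 181.] [[0.344, -0.167, 0.004], [0.379, -0.134, 0.046]]
9.3167 [ 0.52427811 -0.22904342  0.21421829] 0.05604655450826943 24.9991201213561
the job is handed in; nothing more can be done
None
```

The jug is off the stake and held level and still in a 25 N grip, its rim about 7.5 cm above the stake top; it was held there for over 2 s, and the job is handed in with the jug still in the air.

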